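# Roll the film roll up to the pointer

### The job

Get the lying stretch-film roll into place for the next wrap: with the fingertips on top of it, roll it along the board until its middle (its axle) is level with the steel pointer on the side rail, and leave it lying still there. Work it only from the top (several strokes are fine): do not slide it, push it from low down at its side, pinch it or lift it, and leave everything else where it is.

Things in the scene. Friction and masses are not known exactly. Their poses are not given: they have to be found in the camera images.
- board: Fixed plywood wrapping board, 440 long x 150 wide, on the table, its floor 10 mm above the table. Along both long sides runs a wooden rail 14 wide whose top is 24 mm above the table; 117 mm are free between the rails. Origin: centre of the underside; x along the board, from the end where the roll starts towards the pointer; y across it, towards the rail that carries the pointer; z up.
- roll_center (a point): Centre of a white roll of stretch film, a cylinder 92 mm in diameter (radius 46) and 102 mm long, about 0.42 kg, lying loose across the board between the rails, so its centre is 56 mm and its top 102 mm above the table. z runs along the roll's axle (about the board's -y); the other axes turn with it as it rolls. At the start its y points up. It starts 110 to 190 mm before the pointer, rolls easily with a little rolling resistance, and soon comes to rest when let go.
- roll: The same roll; origin at the middle of one end face, z along the axle.
- pointer: Fixed steel saddle 26 mm long that sits over the rail on the board's +y side, with an upright blade 2.5 mm thick standing up to 49 mm above the table. Origin at table height straight below the blade; x, y, z as the board's. The roll's centre must come to the same x along the board as this origin.
- black_tape: Roll of black tape, 64 mm across, 19 high, lying flat on the board beyond the pointer, 72 mm or more clear of a correctly placed roll's centre. Leave alone.
- marker: Felt marker, 132 long, 17 thick, on the table beside the board. Leave alone.
- corner_key: L-shaped corner key, 42x42x9 mm, on the table beside the board. Leave alone.
- pine_block: Pine block 98x47x37 mm on the table, to the left. Leave alone.
- masking_tape: Roll of masking tape, 104 mm across, 25 high, lying flat on the table, to the right. Leave alone.
- calc: Pocket calculator, 124x76x16 mm, lying on the table, to the right. Leave alone.
Things that resemble listed ones, but are neither listed nor needed, are in the scene too. What is shaped like the roll but yellow is not meant.

How it is judged:
By the outcome, as a careful person would: the job done as asked, in the order asked, and still so for the second after the job is handed in, with the robot touching nothing.
It also fails if it takes over 64 s, if anything falls off the work surface, if the arm or the gripper's body presses on something with over 40 N, if the wrist force passes 120 N, or if a joint passes its speed limit or range.

### The arm

A 7-joint arm with a two-finger parallel gripper is mounted at the origin on the work surface; the furniture and walls round the work are solid. World frame = base frame: x ahead of the robot, y to its left, z up, the work surface at z = 0. Lengths are in m, angles in rad, forces in N, time in s.
With the tool pointing down it reaches from about 0.35 to 0.9 m from the base axis. Payload 7.2 kg.
Tool frame: the origin (TCP) lies on the front face of the gripper's body, between the roots of the fingers; the fingertips stand 80 mm ahead of it and the grasp point (between the pads) lies 61 mm ahead of it (hold_point_z is the distance from the TCP to the grasp point, in m); z points along the fingers, y is the line along which they close (so a half turn about z gives the same grasp; the last joint's range is limited). The gripper opens to 88 mm and grips with 3 to 60 N. Pads are 20 mm wide; open, the fingers measure 115 mm over their backs; the gripper's body (75 mm by 178 mm) begins 61 mm behind the grasp point.
Start: joints at [1.036, 0.411, -0.013, 1.596, 0.006, 1.134, -0.082], TCP at [0.281, -0.558, 0.303] pointing down, gripper open.
Joint ranges: [-2.95, 2.95], [-0.29, 1.99], [-1.47, 1.44], [0.14, 2.54], [-1.03, 4.17], [0.13, 1.85], [-2.86, 2.86]. Speed limits (rad/s): [2.39, 2.39, 3.01, 3.01, 3.14, 3.14, 3.14].

### API

Orientations are given as a unit quaternion [x, y, z, w].
In Python, from station import sense, get_image, sign_off, hold_point_z gives the robot as it stands.
- The arm moves only by the tool drive_tool, never from a script. Its argument "plan" is a list of rows, each an object with "slide": the shift along the tool's x, y, z scaled (see below), a list of three; "angular": the turn, a rotation vector about the tool's x, y, z scaled (see below), a list of three; "hand": the opening, from -1 (shut) to 1 (fully open). In form: [{"slide": [tx, ty, tz], "angular": [ax, ay, az], "hand": hand}, ...]. A call has 1 to 10 rows; each row is the pose to reach, as a shift and turn from the pose commanded when the call began, along the tool's axes at that moment; what a row does not reach only later rows make up. The controller multiplies each number of a shift by 0.3 m and each number of a turn by 90 degrees. A row lasts 1/8 s, in which the tool goes at most 62.5 mm and 10.7 degrees, less where a joint would pass 70% of its speed; a pose out of reach is approached as far as the arm can. A call with a number of a shift or a turn outside -1 to 1 is refused whole. A call with a gripper value outside its range is refused whole. The fingers move at their own pace and stop on an object; "newtons" is the grip in N (left out, the last holds). Time passes only in rows, so rows that repeat a pose let the fingers close. It gives the time, the measured TCP pose, the force, the opening and the grip force at its end, in the units of the state.
- sense(): the state, without advancing time (a new reading comes with each control period).
- get_image(name): name is "scene" or "side" or "wrist"; returns a dict with "image" (420x560x3 uint8, red, green, blue), "intrinsics" (3x3 intrinsics, pixels), "D" ([k1, k2, p1, p2, k3] as OpenCV has them; the pictures are not rectified), "rvec" (rotation vector, rad) and "tvec" (3), from world to camera coordinates, as OpenCV has them; the wrist camera has in their place "mount" (4x4, takes a point from camera to tool coordinates, whose origin is the TCP and whose axes are the flange's). Camera axes: x right, y down, z forward; pixel columns grow to the right and rows downward; lengths in m; the calibration is good to about 2 mm. A picture is of the moment at which its call begins: read the wrist's pose just before it. There is no depth.
- sign_off(): hands the job in; it is judged then, once.
The state is a dict: "clock": time; "qpos": joint angles; "qd": joint speeds; "joint_torque": joint torques, N m; "tool_pos": TCP position; "tool_rot": TCP orientation; "contact_force": force on the tool from outside, world axes, zero at the start; "torque": the same for the moment, N m; "finger_gap": finger opening in m; "grip_force": force on a finger pad.
Only numpy, scipy, OpenCV 4.12 (cv2) and the standard library are available. Lean on these libraries where they do the work, as an engineer would, in place of code of your own. Each camera call takes 0.05 s, during which the arm holds its last target. There are 200 camera calls.

## Working session

There is one attempt and no reset: what is moved stays moved. The work goes in short steps, Python scripts to look and compute and a tool call to move; the robot and the scene stay as the last step left them, time stands still between calls to the robot, and variables do not carry over. Pictures are saved under pics/ and viewed, at most 10 in all, crops included, and the job is handed in when it is done.

Besides the shell and the picture viewer there is one more tool, called after "Request:" as name(argument=value, ...), one argument or row to a line, values as JSON. drive_tool: Moves the arm, as the interface text tells. Shifts and turns lie within -1 to 1; 1 stands for 0.3 m of shift or 90 degrees of turn. Its arguments: {"type":"object","properties":{"plan":{"type":"array"},"newtons":{"type":"number"}},"required":["plan"]}

```bash
mkdir -p pics
python3 - <<'E'
from station import *
import cv2
for n in("scene","side"):
    d=get_image(n); cv2.imwrite(f"pics/{n}0.png",cv2.resize(d["image"][:,:,::-1],(800,600)))
s=sense(); print(s["tool_pos"],s["tool_rot"],s["clock"],hold_point_z, s["finger_gap"])
E
```

```text
[ 0.28109465 -0.55785933  0.30192101] [ 9.72883770e-01  2.31293494e-01 -2.13922744e-04 -6.67023618e-04] 0.1 0.0613 0.08749514075982434
```

View pics/scene0.png

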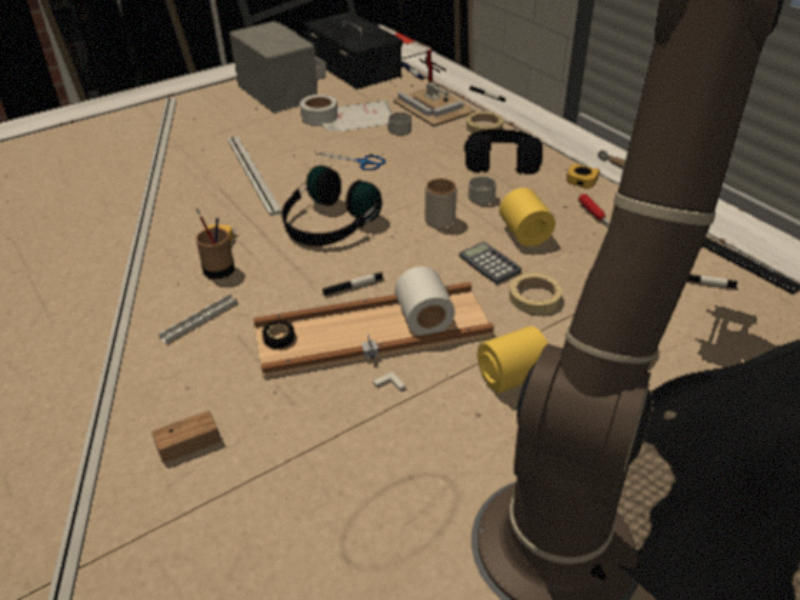

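View pics/side0.png

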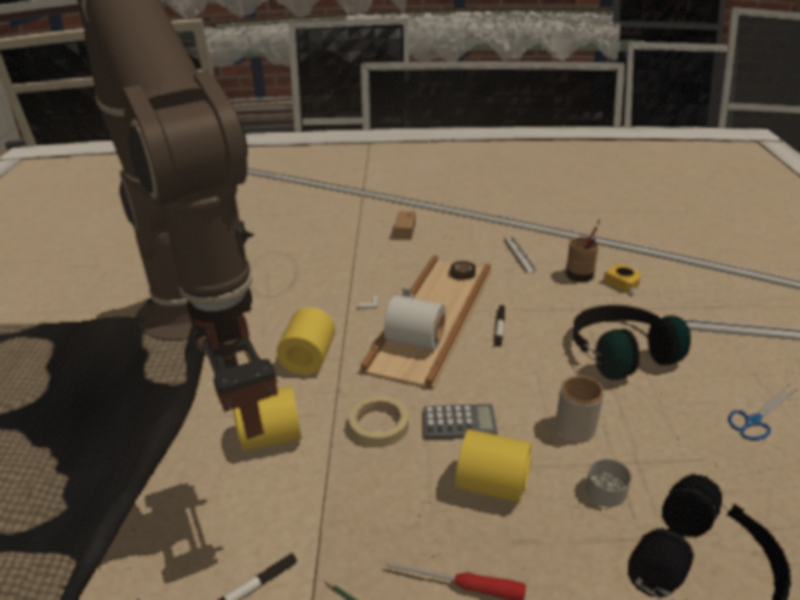

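The scene view shows the board from (255,320) to (490,330), with the white roll at about (425,300) and the pointer at (371,348). In the side view the roll is at (415,322) and the pointer is hidden just behind it at (406,293). I'll enlarge both.

Run:
```python
from station import *
import cv2
d=get_image("scene")["image"][:,:,::-1]; cv2.imwrite("pics/sc1.png",cv2.resize(d[180:270,170:350],None,fx=4.4,fy=4.4,interpolation=cv2.INTER_CUBIC))
d=get_image("side")["image"][:,:,::-1]; cv2.imwrite("pics/si1.png",cv2.resize(d[175:275,245:355],None,fx=6,fy=6,interpolation=cv2.INTER_CUBIC))
```

```text
(no output)
```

View pics/sc1.png

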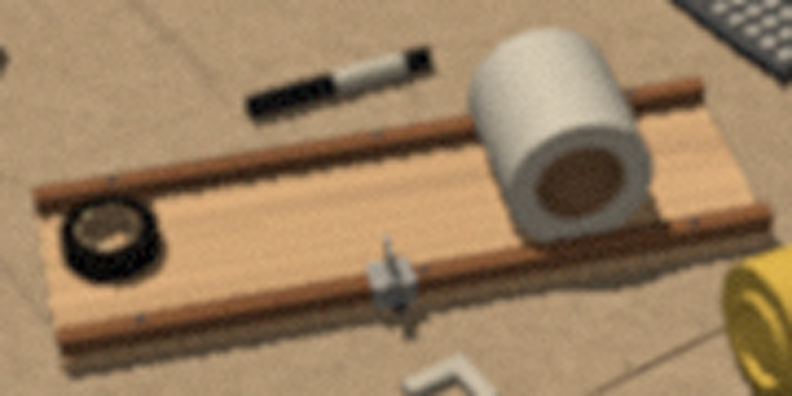

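View pics/si1.png

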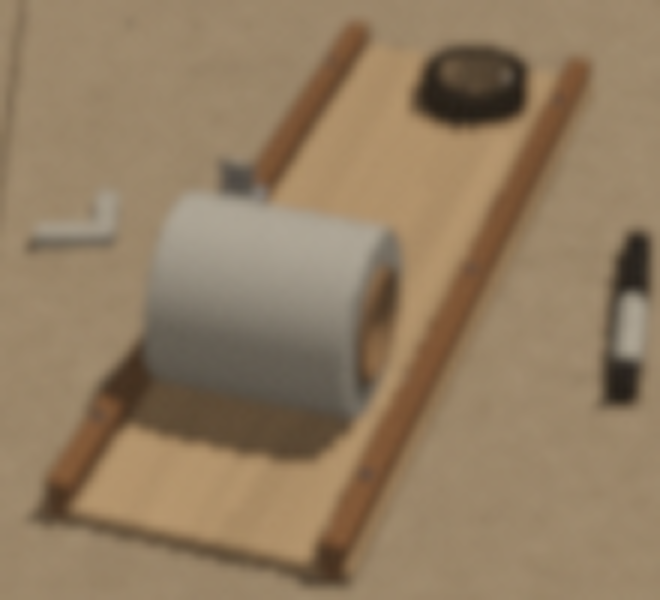

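```bash
cat > h.py <<'E'
from station import *
import numpy as np, cv2
from scipy.optimize import least_squares
def proj(d,P): return cv2.projectPoints(np.array(P,float).reshape(-1,3),d["rvec"],d["tvec"],d["intrinsics"],d["D"])[0].reshape(-1,2)
def ray_z(d,uv,z):
    n=cv2.undistortPoints(np.array([[uv]],float),d["intrinsics"],d["D"])[0,0]
    R=cv2.Rodrigues(d["rvec"])[0]; C=-R.T@np.ravel(d["tvec"]); v=R.T@np.r_[n,1]
    return C+v*(z-C[2])/v[2]
sc=lambda p:(np.array(p,float)+.5)/4.4-.5+[170,180]
si=lambda p:(np.array(p,float)+.5)/6-.5+[245,175]
def w(q,b): # board->world
    c,s=np.cos(q[2]),np.sin(q[2]); b=np.atleast_2d(b)
    return np.c_[q[0]+c*b[:,0]-s*b[:,1],q[1]+s*b[:,0]+c*b[:,1],b[:,2]]
E
python3 - <<'E'
from h import *
A=get_image("scene");B=get_image("side")
X=.22;Y=.0655
bp=[[X,Y,.024],[-X,Y,.024],[X,-Y,.024],[-X,-Y,.024]]
a=sc([(65,338),(765,212),(42,192),(700,85)]); b=si([(357,25),(58,487),(577,62),(333,545)])
for u,v in zip(a,b): print(ray_z(A,u,.024),ray_z(B,v,.024))
m=np.mean([ray_z(A,u,.024) for u in a],0); d=ray_z(A,a[0],.024)-ray_z(A,a[1],.024)
f=lambda q:np.r_[proj(A,w(q,bp))-a,proj(B,w(q,bp))-b].ravel()
r=least_squares(f,[m[0],m[1],np.arctan2(d[1],d[0])],loss="soft_l1"); q=r.x
print(q,f(q).round(1))
np.save("q.npy",q)
# pointer blade top, along +y rail centre z=.049
c,s=np.cos(q[2]),np.sin(q[2])
def loc(P): e=P[:2]-q[:2]; return (c*e[0]+s*e[1],-s*e[0]+c*e[1])
print("ptr",loc(ray_z(A,sc((388,240)),.049)))
print("ptr side",loc(ray_z(B,si((236,162)),.049)))
print("roll face",loc(ray_z(A,sc((580,182)),.056)))
# roll pose: silhouette check numbers
for x in(-.12,-.11,-.1,-.09,-.08): print(x,((proj(A,w(q,[[x,.051,.056]]))[0]-[170,180]+.5)*4.4).round(), ((proj(B,w(q,[[x,-.051,.056]]))[0]-[245,175]+.5)*6).round())
E
```

```text
[0.55618721 0.18608597 0.024     ] [0.56068953 0.1837716  0.024     ]
[ 0.40708138 -0.21679739  0.024     ] [ 0.41009399 -0.22699222  0.024     ]
[0.68212579 0.13775584 0.024     ] [0.68246931 0.13756628 0.024     ]
[ 0.52897652 -0.26394825  0.024     ] [ 0.53251573 -0.270063    0.024     ]
[ 0.54605644 -0.04170751  1.22040597] [-1.2 -0.7  2.1 -1.7 -1.7  0.5  1.2 -1.4 -0.2 -0.5 -0.4 -0.3  0.  -0.7
 -0.2  0.2]
ptr (np.float64(0.022329689057186984), np.float64(0.062278523373632))
ptr side (np.float64(0.021913164629061944), np.float64(0.06634739170221872))
roll face (np.float64(-0.0996978951832799), np.float64(0.04927399143172072))
-0.12 [614. 179.] [371. 351.]
-0.11 [598. 181.] [377. 339.]
-0.1 [582. 184.] [384. 327.]
-0.09 [566. 187.] [390. 315.]
-0.08 [550. 190.] [397. 303.]
```

The fit puts the pointer at about x = 22 mm on the board and the roll's centre at about -100 mm, so it needs to roll about 122 mm. I'm moving above the roll, with the finger line along the axle.

Request:
drive_tool(
  plan=[
    {"slide":[0.8,-0.54,0],"angular":[0,0,-0.48],"hand":0},
    {"slide":[0.8,-0.54,0],"angular":[0,0,-0.48],"hand":0},
    {"slide":[0.8,-0.54,0],"angular":[0,0,-0.48],"hand":0},
    {"slide":[0.8,-0.54,0],"angular":[0,0,-0.48],"hand":0},
    {"slide":[0.8,-0.54,0],"angular":[0,0,-0.48],"hand":0},
    {"slide":[0.8,-0.54,0],"angular":[0,0,-0.48],"hand":0},
    {"slide":[0.8,-0.54,0],"angular":[0,0,-0.48],"hand":0},
  ],
)

```text
clock: 1.18
tool_pos: [0.4222, -0.3063, 0.3027]
tool_rot: [0.82, 0.573, -0.0, 0.0]
contact_force: [-0.1, -0.2, -0.6]
finger_gap: 0.0442
grip_force: 0.0
```

```bash
cat >> h.py <<'E'
def goal(xb,yb,z):
    "print tool-axis slide units from present pose to board point at TCP height z, and yaw error"
    from scipy.spatial.transform import Rotation as R
    s=sense(); q=np.load("q.npy"); M=R.from_quat(s["tool_rot"]).as_matrix()
    t=w(q,[[xb,yb,z]])[0]; e=np.array(s["tool_pos"])-[q[0],q[1],0]; c,n=np.cos(q[2]),np.sin(q[2])
    print("slide",(M.T@(t-s["tool_pos"])/.3).round(3),"yaw err deg",np.degrees(q[2]-np.arctan2(M[1,0],M[0,0])).round(2),
      "tilt",M[:,2].round(3),"board pos",(c*e[0]+n*e[1]).round(4),(-n*e[0]+c*e[1]).round(4),e[2].round(4),"F",np.round(s["contact_force"],1),"t",s["clock"],"gap",s["finger_gap"])
E
python3 -c "
from h import *
goal(-.12,-.002,.21)"
```

```text
slide [0.57  0.091 0.308] yaw err deg 0.02 tilt [-0.    -0.001 -1.   ] board pos -0.291 0.0255 0.3027 F [-0.1 -0.2 -0.6] t 1.175 gap 0.04421454271361764
```

Request:
drive_tool(
  plan=[
    {"slide":[0.2,0.05,0],"angular":[0,0,0],"hand":0},
    {"slide":[0.4,0.09,0.1],"angular":[0,0,0],"hand":0},
    {"slide":[0.57,0.09,0.25],"angular":[0,0,0],"hand":0},
    {"slide":[0.57,0.09,0.308],"angular":[0,0,0],"hand":0},
    {"slide":[0.57,0.09,0.308],"angular":[0,0,0],"hand":0},
    {"slide":[0.57,0.09,0.308],"angular":[0,0,0],"hand":0},
  ],
)

```text
clock: 1.92
tool_pos: [0.5067, -0.1561, 0.211]
tool_rot: [0.82, 0.572, -0.0, 0.001]
contact_force: [0.2, -1.0, 0.6]
finger_gap: 0.0439
grip_force: 0.0
```

```bash
python3 -c "
from h import *
goal(-.115,-.002,.182)
d=get_image('wrist');cv2.imwrite('pics/w1.png',d['image'][:,:,::-1])"
```

```text
slide [ 0.02  -0.001  0.097] yaw err deg 0.14 tilt [ 0.001 -0.001 -1.   ] board pos -0.121 -0.0023 0.211 F [ 0.2 -1.   0.6] t 1.925 gap 0.04389223466447256
```

View pics/w1.png

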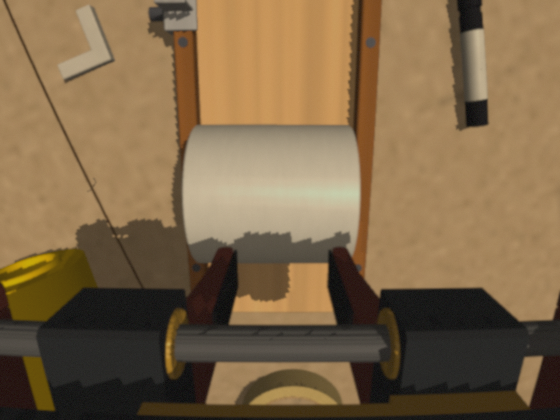

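The wrist view shows the finger line parallel to the axle, with the roll spanning rows 125–262 and the pointer's blade at (170,13). Now I'll lower gently onto the top.

Request:
drive_tool(
  plan=[
    {"slide":[0.02,0,0.06],"angular":[0,0,0],"hand":0},
    {"slide":[0.02,0,0.085],"angular":[0,0,0],"hand":0},
    {"slide":[0.02,0,0.096],"angular":[0,0,0],"hand":0},
    {"slide":[0.02,0,0.101],"angular":[0,0,0],"hand":0},
    {"slide":[0.02,0,0.101],"angular":[0,0,0],"hand":0},
  ],
)

```text
clock: 2.6
tool_pos: [0.509, -0.149, 0.1816]
tool_rot: [0.82, 0.573, 0.0, 0.001]
contact_force: [-3.0, 0.6, 10.6]
finger_gap: 0.0441
grip_force: 5.7
```

Request:
drive_tool(
  plan=[
    {"slide":[0.015,0,0],"angular":[0,0,0],"hand":0},
    {"slide":[0.045,0,0],"angular":[0,0,0],"hand":0},
    {"slide":[0.08,0,0],"angular":[0,0,0],"hand":0},
    {"slide":[0.115,0,0],"angular":[0,0,0],"hand":0},
    {"slide":[0.15,0,0],"angular":[0,0,0.0],"hand":0},
    {"slide":[0.18,0,0.001],"angular":[0,0,0],"hand":0},
    {"slide":[0.205,0,0.002],"angular":[0,0,0],"hand":0},
    {"slide":[0.22,0,0.003],"angular":[0,0,0],"hand":0},
    {"slide":[0.225,0,0.003],"angular":[0,0,0],"hand":0},
    {"slide":[0.225,0,0.003],"angular":[0,0,0],"hand":0},
  ],
)

```text
clock: 3.85
tool_pos: [0.5326, -0.085, 0.1804]
tool_rot: [0.819, 0.573, 0.001, 0.001]
contact_force: [-0.7, 1.1, 6.0]
finger_gap: 0.0437
grip_force: 3.0
```

Request:
drive_tool(
  plan=[
    {"slide":[0,0,-0.02],"angular":[0,0,0],"hand":0},
    {"slide":[0,0,-0.1],"angular":[0,0,0],"hand":0},
    {"slide":[-0.12,0,-0.1],"angular":[0,0,0],"hand":0},
    {"slide":[-0.12,0,-0.1],"angular":[0,0,0],"hand":0},
    {"slide":[-0.12,0,-0.1],"angular":[0,0,0],"hand":0},
  ],
)

```text
clock: 4.47
tool_pos: [0.5197, -0.1188, 0.2094]
tool_rot: [0.82, 0.573, 0.0, 0.0]
contact_force: [-0.2, 1.4, -0.2]
finger_gap: 0.044
grip_force: 0.0
```

```bash
python3 -c "
from h import *
goal(-.08,-.002,.182)
d=get_image('wrist');cv2.imwrite('pics/w2.png',d['image'][:,:,::-1])"
```

```text
slide [0.005 0.001 0.091] yaw err deg 0.01 tilt [ 0.001  0.    -1.   ] board pos -0.0815 -0.0017 0.2094 F [-0.2  1.4 -0.2] t 4.475 gap 0.04397756338376484
```

View pics/w2.png

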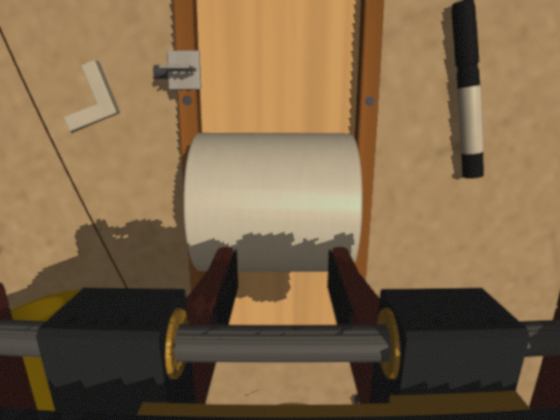

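The roll now spans rows 133–271 and the blade is at row 72. I'll work out both positions from the wrist view.

```bash
cat >> h.py <<'E'
def wrist(vf,vb,pt,u=272,s=None,d=None):
    "roll centre x on board from front/back silhouette rows at column u; pointer x from blade-top pixel"
    from scipy.spatial.transform import Rotation as R
    s=s or sense(); d=d or get_image("wrist"); q=np.load("q.npy")
    M=R.from_quat(s["tool_rot"]).as_matrix(); T=np.eye(4); T[:3,:3]=M; T[:3,3]=s["tool_pos"]; T=T@np.array(d["mount"])
    c,n=np.cos(q[2]),np.sin(q[2]); B=np.array([[c,n,0],[-n,c,0],[0,0,1]])
    C=B@(T[:3,3]-[q[0],q[1],0])
    def ray(uv): return B@T[:3,:3]@np.r_[cv2.undistortPoints(np.array([[uv]],float),np.array(d["intrinsics"]),np.array(d["D"]))[0,0],1]
    out=[]
    for v,sg in((vf,1),(vb,-1)):
        r=ray((u,v)); k=r[[0,2]]/np.hypot(r[0],r[2])   # ray in xz-plane, distance R from axle at z=.056
        x_at=C[0]+k[0]/k[1]*(.056-C[2]); out.append(x_at-sg*.046/abs(k[1]))
    r=ray(pt); P=C+r*(.049-C[2])/r[2]
    print("roll x front/back",np.round(out,4),"pointer",P.round(4),"cam",C.round(3))
E
python3 -c "
from h import *
wrist(133,271,(165,72))"
```

```text
roll x front/back [-0.0657 -0.0652] pointer [0.0189 0.0729 0.049 ] cam [-0.007 -0.003  0.292]
```

Request:
drive_tool(
  plan=[
    {"slide":[-0.005,0,0.06],"angular":[0,0,0],"hand":0},
    {"slide":[-0.005,0,0.085],"angular":[0,0,0],"hand":0},
    {"slide":[-0.005,0,0.094],"angular":[0,0,0],"hand":0},
    {"slide":[-0.005,0,0.098],"angular":[0,0,0],"hand":0},
    {"slide":[-0.005,0,0.098],"angular":[0,0,0],"hand":0},
  ],
)

```text
clock: 5.2
tool_pos: [0.5191, -0.1197, 0.1811]
tool_rot: [0.819, 0.573, -0.0, 0.0]
contact_force: [-5.8, 0.1, 12.5]
finger_gap: 0.0439
grip_force: 6.8
```

Request:
drive_tool(
  plan=[
    {"slide":[0.015,0,0],"angular":[0,0,0],"hand":0},
    {"slide":[0.045,0,0],"angular":[0,0,0],"hand":0},
    {"slide":[0.08,0,0],"angular":[0,0,0],"hand":0},
    {"slide":[0.12,0,0],"angular":[0,0,0],"hand":0},
    {"slide":[0.16,0,0],"angular":[0,0,0.0],"hand":0},
    {"slide":[0.195,0,0.001],"angular":[0,0,0],"hand":0},
    {"slide":[0.225,0,0.002],"angular":[0,0,0],"hand":0},
    {"slide":[0.24,0,0.003],"angular":[0,0,0],"hand":0},
    {"slide":[0.25,0,0.003],"angular":[0,0,0],"hand":0},
    {"slide":[0.25,0,0.003],"angular":[0,0,0],"hand":0},
  ],
)

```text
clock: 6.45
tool_pos: [0.5453, -0.0482, 0.18]
tool_rot: [0.819, 0.574, 0.001, 0.0]
contact_force: [-2.5, 2.0, 8.9]
finger_gap: 0.0436
grip_force: 4.5
```

Request:
drive_tool(
  plan=[
    {"slide":[0,0,-0.02],"angular":[0,0,0],"hand":0},
    {"slide":[0,0,-0.1],"angular":[0,0,0],"hand":0},
    {"slide":[-0.13,0,-0.1],"angular":[0,0,0],"hand":0},
    {"slide":[-0.13,0,-0.1],"angular":[0,0,0],"hand":0},
    {"slide":[-0.13,0,-0.1],"angular":[0,0,0],"hand":0},
  ],
)

```text
clock: 7.08
tool_pos: [0.5315, -0.0862, 0.2089]
tool_rot: [0.82, 0.573, 0.0, -0.0]
contact_force: [-0.5, 0.5, -0.1]
finger_gap: 0.0438
grip_force: 0.0
```

```bash
python3 -c "
from h import *
goal(-.045,-.002,.182)
d=get_image('wrist')['image'];cv2.imwrite('pics/w3.png',cv2.resize(d[60:300,120:400,::-1],None,fx=2.5,fy=2.5,interpolation=cv2.INTER_CUBIC))"
```

```text
slide [0.006 0.001 0.09 ] yaw err deg -0.0 tilt [ 0.  0. -1.] board pos -0.0468 -0.0016 0.2089 F [-0.5  0.5 -0.1] t 7.075 gap 0.04376709871309507
```

View pics/w3.png

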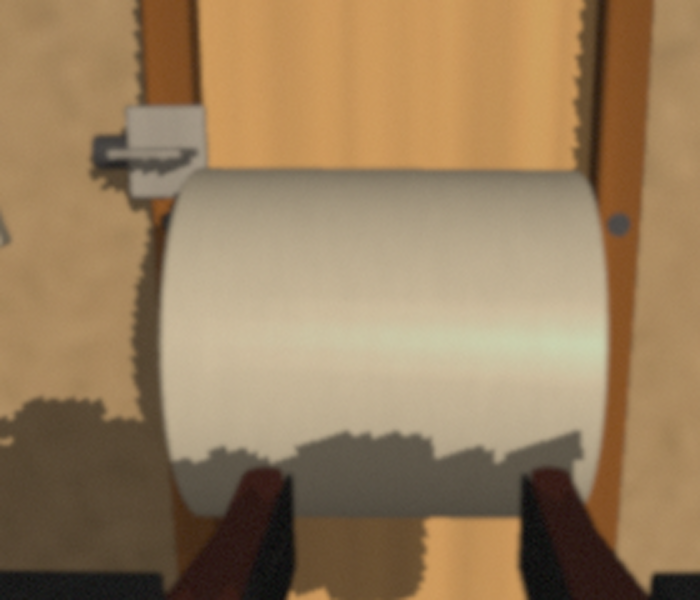

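The blade's top edge shows as a bright strip at crop (105–195,153), which is image (180,121). The roll spans image rows 127.5–266.5.

```bash
python3 -c "
from h import *
wrist(127.4,266.5,(179.5,121))"
```

```text
roll x front/back [-0.0275 -0.0272] pointer [0.0227 0.0654 0.049 ] cam [ 0.027 -0.002  0.291]
```

50 mm remain, so I'll do two strokes of about 25 mm each.

Request:
drive_tool(
  plan=[
    {"slide":[0.025,0,0.06],"angular":[0,0,0],"hand":0},
    {"slide":[0.025,0,0.085],"angular":[0,0,0],"hand":0},
    {"slide":[0.025,0,0.092],"angular":[0,0,0],"hand":0},
    {"slide":[0.025,0,0.095],"angular":[0,0,0],"hand":0},
    {"slide":[0.025,0,0.095],"angular":[0,0,0],"hand":0},
  ],
)

```text
clock: 7.8
tool_pos: [0.5338, -0.0781, 0.1816]
tool_rot: [0.819, 0.574, -0.0, -0.0]
contact_force: [-8.2, 3.2, 24.2]
finger_gap: 0.0439
grip_force: 11.6
```

Request:
drive_tool(
  plan=[
    {"slide":[0.015,0,0],"angular":[0,0,0],"hand":0},
    {"slide":[0.04,0,0],"angular":[0,0,0],"hand":0},
    {"slide":[0.07,0,0],"angular":[0,0,0],"hand":0},
    {"slide":[0.1,0,0],"angular":[0,0,0],"hand":0},
    {"slide":[0.125,0,0],"angular":[0,0,0.0],"hand":0},
    {"slide":[0.145,0,0],"angular":[0,0,0],"hand":0},
    {"slide":[0.16,0,0],"angular":[0,0,0],"hand":0},
    {"slide":[0.165,0,0],"angular":[0,0,0],"hand":0},
    {"slide":[0.165,0,0],"angular":[0,0,0],"hand":0},
  ],
)

```text
clock: 8.93
tool_pos: [0.5511, -0.031, 0.1812]
tool_rot: [0.819, 0.574, 0.001, -0.0]
contact_force: [-5.5, 3.6, 16.6]
finger_gap: 0.0436
grip_force: 8.2
```

Request:
drive_tool(
  plan=[
    {"slide":[0,0,-0.02],"angular":[0,0,0],"hand":0},
    {"slide":[0,0,-0.1],"angular":[0,0,0],"hand":0},
    {"slide":[-0.1,0,-0.1],"angular":[0,0,0],"hand":0},
    {"slide":[-0.1,0,-0.1],"angular":[0,0,0],"hand":0},
    {"slide":[-0.1,0,-0.1],"angular":[0,0,0],"hand":0},
  ],
)

```text
clock: 9.55
tool_pos: [0.5406, -0.0607, 0.2098]
tool_rot: [0.819, 0.573, -0.0, -0.0]
contact_force: [-0.1, -0.0, -0.4]
finger_gap: 0.0441
grip_force: 0.0
```

```bash
python3 -c "
from h import *
goal(-.014,-.002,.182)
d=get_image('wrist')['image'];cv2.imwrite('pics/w4.png',cv2.resize(d[60:300,120:400,::-1],None,fx=2.5,fy=2.5,interpolation=cv2.INTER_CUBIC))"
```

```text
slide [0.019 0.002 0.093] yaw err deg -0.02 tilt [-0.001  0.    -1.   ] board pos -0.0197 -0.0014 0.2098 F [-0.1 -0.  -0.4] t 9.55 gap 0.04406883178704442
```

View pics/w4.png

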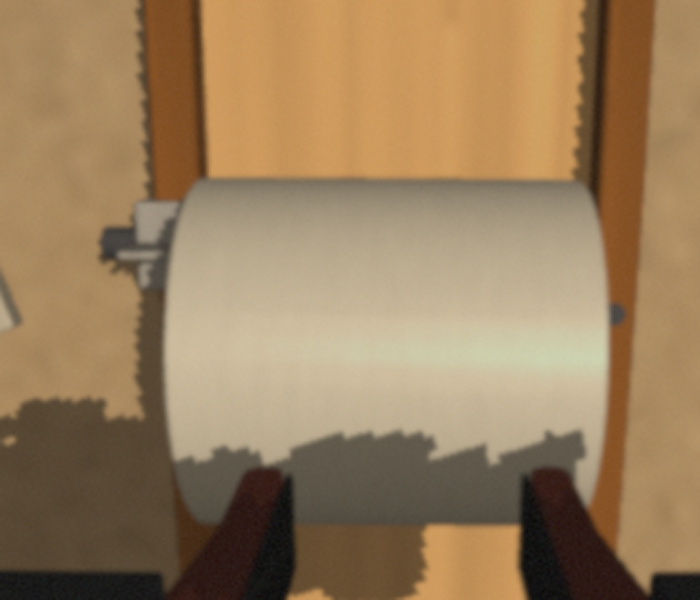

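The roll spans image rows 131.3–268.9 and the blade's top edge is at (176,161.7).

```bash
python3 -c "
from h import *
wrist(131.3,268.9,(176,161.7))"
```

```text
roll x front/back [-0.003  -0.0024] pointer [0.0226 0.0702 0.049 ] cam [ 0.054 -0.002  0.292]
```

25 mm remain, so I'll repeat the same stroke slightly longer.

Request:
drive_tool(
  plan=[
    {"slide":[0.017,0.002,0.06],"angular":[0,0,0],"hand":0},
    {"slide":[0.017,0.002,0.085],"angular":[0,0,0],"hand":0},
    {"slide":[0.017,0.002,0.092],"angular":[0,0,0],"hand":0},
    {"slide":[0.017,0.002,0.095],"angular":[0,0,0],"hand":0},
    {"slide":[0.017,0.002,0.095],"angular":[0,0,0],"hand":0},
  ],
)

```text
clock: 10.28
tool_pos: [0.5425, -0.0559, 0.182]
tool_rot: [0.819, 0.573, -0.0, -0.0]
contact_force: [-4.8, 1.5, 8.5]
finger_gap: 0.044
grip_force: 4.2
```

Request:
drive_tool(
  plan=[
    {"slide":[0.015,0,0],"angular":[0,0,0],"hand":0},
    {"slide":[0.04,0,0],"angular":[0,0,0],"hand":0},
    {"slide":[0.07,0,0],"angular":[0,0,0],"hand":0},
    {"slide":[0.1,0,0],"angular":[0,0,0],"hand":0},
    {"slide":[0.128,0,0],"angular":[0,0,0.0],"hand":0},
    {"slide":[0.149,0,0],"angular":[0,0,0],"hand":0},
    {"slide":[0.164,0,0],"angular":[0,0,0],"hand":0},
    {"slide":[0.169,0,0],"angular":[0,0,0],"hand":0},
    {"slide":[0.169,0,0],"angular":[0,0,0],"hand":0},
  ],
)

```text
clock: 11.4
tool_pos: [0.5601, -0.0084, 0.1818]
tool_rot: [0.819, 0.573, -0.0, -0.0]
contact_force: [-2.9, 1.9, 6.2]
finger_gap: 0.0438
grip_force: 2.9
```

Request:
drive_tool(
  plan=[
    {"slide":[0,0,-0.02],"angular":[0,0,0],"hand":0},
    {"slide":[0,0,-0.1],"angular":[0,0,0],"hand":0},
    {"slide":[-0.1,0,-0.1],"angular":[0,0,0],"hand":0},
    {"slide":[-0.1,0,-0.1],"angular":[0,0,0],"hand":0},
    {"slide":[-0.1,0,-0.1],"angular":[0,0,0],"hand":0},
  ],
)

```text
clock: 12.02
tool_pos: [0.5501, -0.037, 0.2117]
tool_rot: [0.82, 0.573, 0.0, -0.0]
contact_force: [0.3, 0.3, -1.0]
finger_gap: 0.0441
grip_force: 0.0
```

```bash
python3 -c "
from h import *
goal(.011,-.002,.182)
d=get_image('wrist')['image'];cv2.imwrite('pics/w5.png',cv2.resize(d[60:300,120:400,::-1],None,fx=2.5,fy=2.5,interpolation=cv2.INTER_CUBIC))"
```

```text
slide [ 0.017 -0.001  0.099] yaw err deg 0.0 tilt [ 0.  0. -1.] board pos 0.0059 -0.0022 0.2117 F [ 0.3  0.3 -1. ] t 12.025 gap 0.044116944355295146
```

View pics/w5.png

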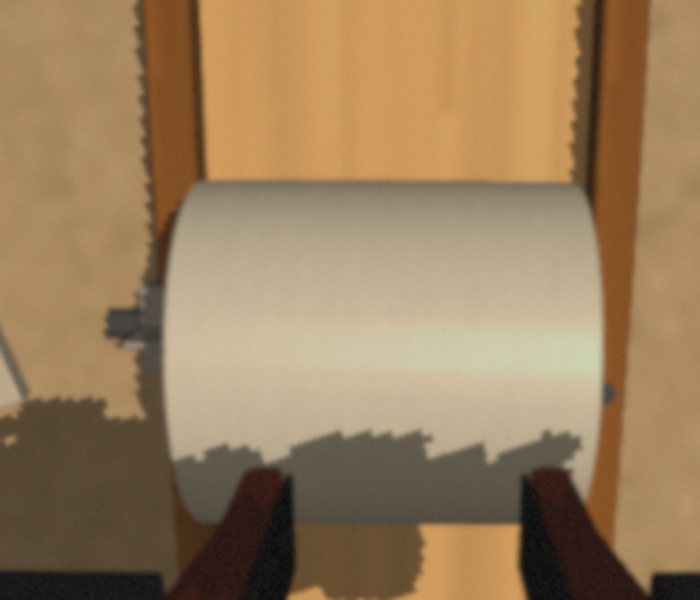

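The roll spans image rows 132.1–268.5, and the blade's top edge is partly shaded at about (172,198).

```bash
python3 -c "
from h import *
wrist(132.1,268.5,(172,198))"
```

```text
roll x front/back [0.022  0.0227] pointer [0.0225 0.0746 0.049 ] cam [ 0.08  -0.003  0.294]
```

Request:
drive_tool(
  plan=[
    {"slide":[-0.1,0,-0.15],"angular":[0,0,0],"hand":0},
    {"slide":[-0.3,0,-0.3],"angular":[0,0,0],"hand":0},
    {"slide":[-0.5,0,-0.4],"angular":[0,0,0],"hand":0},
    {"slide":[-0.6,0,-0.4],"angular":[0,0,0],"hand":0},
    {"slide":[-0.6,0,-0.4],"angular":[0,0,0],"hand":0},
    {"slide":[-0.6,0,-0.4],"angular":[0,0,0],"hand":0},
  ],
)

```text
clock: 12.88
tool_pos: [0.4887, -0.2049, 0.3315]
tool_rot: [0.819, 0.574, 0.0, -0.0]
contact_force: [0.0, 0.7, 0.1]
finger_gap: 0.0439
grip_force: 0.0
```

Run:
```python
from h import *
A=get_image("scene"); cv2.imwrite("pics/sc2.png",cv2.resize(A["image"][180:270,170:350,::-1],None,fx=4.4,fy=4.4,interpolation=cv2.INTER_CUBIC))
q=np.load("q.npy")
for x in(.015,.02,.0225,.025,.03): print(x,((proj(A,w(q,[[x,.049,.056]]))[0]-[170,180]+.5)*4.4).round(1))
```

```text
0.015 [395.1 215.2]
0.02 [386.9 216.6]
0.0225 [382.8 217.4]
0.025 [378.7 218.1]
0.03 [370.5 219.6]
```

View pics/sc2.png

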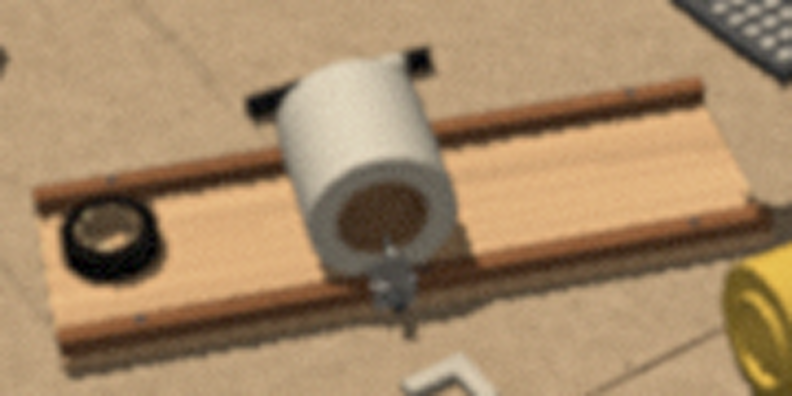

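The face centre at crop (383,217) matches the prediction for x = 22.5 mm, so the roll is level with the pointer to within about 1 mm. Everything else is undisturbed.

```bash
python3 -c "
from station import *
print(sign_off())"
```

```text
the job is handed in; nothing more can be done
None
```

The roll was rolled from the top in four strokes and lies still, its axle level with the pointer to about 1 mm by the wrist and scene cameras; the job is handed in.

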